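# Shut and lock the warming unit's access panel

## Robot

A 6-joint arm with a two-finger parallel gripper is mounted at the origin on the work surface. World frame = base frame: x ahead of the robot, y to its left, z up, the work surface at z = 0. Lengths are in mm, angles in degrees, forces in N, time in s.
With the tool pointing down it reaches from about 350 to 850 mm from the base axis. Payload 8.1 kg.
Tool frame: the origin (TCP) lies between the finger pads; the fingertips stand 22 mm ahead of it and the grasp point (between the pads) lies 3 mm ahead of it; z points along the fingers, y is the line along which they close (so a half turn about z gives the same grasp; the last joint's range is limited). The gripper opens to 85 mm and grips with 20 to 120 N. Pads are 22 mm wide; open, the fingers measure 114 mm over their backs; the gripper's body (76 mm by 85 mm) begins 54 mm behind the grasp point. The pads swing forward as they close: fully open they stand 13 mm farther back than shut.
Start: joints at [63.633, 7.471, 85.268, -0, 87.261, -4.893], TCP at [219.631, 558.362, 253.292] pointing down, gripper open.
Joint ranges: [-169.43, 169.43], [-51.17, 129.36], [1.28, 143.12], [-76.62, 256.62], [0, 156.53], [-152.29, 152.29]. Speed limits (degrees/s): [136.94, 136.94, 159.86, 180, 180, 180].

## Interface

Orientations are given as [roll, pitch, yaw] about the fixed x, y, z axes, in that order (R = Rz(yaw) Ry(pitch) Rx(roll)).
In Python, from bench import sense, snapshot, calibration, hand_in gives the robot as it stands.
- The arm moves only by the shell command python3 -m crank 'ROWS' [FORCE]. ROWS is JSON, a list of rows, each a list of 5 numbers: the shift along the tool's x, y, z in cm, then the turn about the tool's z in rad, then the finger opening in cm, from 0 to 8.54. A call has 1 to 20 rows; each row is the pose to reach, as a shift and turn from the pose commanded when the call began, along the tool's axes at that moment; what a row does not reach only later rows make up. A row lasts 1/10 s, in which the tool goes at most 50 mm and 8.59 degrees, less where a joint would pass 70% of its speed; a pose out of reach is approached as far as the arm can. A call with a gripper value outside its range is refused whole. The fingers move at their own pace and stop on an object; FORCE is the grip in N (left out, the last holds). Time passes only in rows, so rows that repeat a pose let the fingers close. It gives the time, the measured TCP pose, the force, the opening and the grip force at its end, in the units of the state.
- sense(): the state, without advancing time (a new reading comes with each control period).
- snapshot(name): name is "side" or "top"; returns (picture, depth): 480x640x3 uint8, red, green, blue; 480x640 float32, mm along the optical axis (not along the pixel's ray), 0 where there is no reading.
- calibration(name): a dict with "fovy" (degrees; the focal length in pixels is half the picture's height over the tangent of half this angle, whatever the lens; pixels are square), "cx", "cy" (the principal point, pixels), "rvec" (rotation vector, rad) and "tvec" (3), from world to camera coordinates, as OpenCV has them. Camera axes: x right, y down, z forward; pixel columns grow to the right and rows downward; lengths in mm; the calibration is good to about 2 mm. A picture is of the moment at which its call begins. calibration takes no time and is no camera call.
- hand_in(): hands the job in; it is judged then, once.
The state is a dict: "time": time; "joint_pos": joint angles; "qd": joint speeds; "joint_efforts": joint torques, N m; "tool_pos": TCP position; "tcp_rot": TCP orientation; "ft_force": force on the tool from outside, world axes, zero at the start; "wrist_torque": the same for the moment, N m; "finger_gap": finger opening in mm; "grip_force": force on a finger pad.
Only numpy, scipy, OpenCV 4.12 (cv2) and the standard library are available. Lean on these libraries where they do the work, as an engineer would, in place of code of your own. Each camera call takes 0.05 s, during which the arm holds its last target. There are 200 camera calls.

## Task

The grey access panel on top of the ivory warming unit has been left ajar. With the fingertips only, push the panel down until it is fully shut, then set a fingertip in the slot of its big round orange fastener and turn it clockwise (seen from above) as far as it goes, about a quarter turn, so that the panel is locked. Nothing needs gripping and nothing may be lifted: leave the brass sieve, the wash bottle and the slide box standing where they are, and finish clear of everything.

Things in the scene. Friction and masses are not known exactly. Their poses are not given: they have to be found in the camera images.
- unit: Ivory warming unit fixed to the bench, 260 mm along its x, 380 mm along its y, deck 100 mm high. Origin: centre of its underside; its -x side faces the robot, turned up to 0.35 rad. When shut, the grey panel (220 x 220 x 6 mm, top face 106 mm above the bench) covers x -105 to 115, y -165 to 55 mm. The bare deck at +y carries flat controls and the sieve.
- panel (a joint): Hinge angle of the grey panel, rad: 0 fully shut, growing as its free edge (the unit's -x side) rises; the hinge line is the panel's far edge, at x = 115, z = 100 mm in the unit's frame. Starts 0.12 to 0.30 (free edge 25 to 65 mm up). A stiff hinge: it stays where it is left, and 1 to 5 N down near the free edge moves it.
- panel_press (a point): Point on the panel's top face, clear of the fastener, good to press: 15 mm in from the free edge and 80 mm towards the unit's -y from that edge's middle. Moves with the panel; when shut it is at (-90, -135, 106) mm in the unit's frame. z is the panel's normal.
- cam (a joint): Angle of the fastener, rad: starts 0 to 0.35 (unlocked), grows as it turns clockwise seen from above, hard stop at 1.571 (locked). Stays where it is left; about 3 N at the slot's end turns it. Its tongue passes under a keeper in the case, only if the panel was shut first. At 0 the slot lies along the unit's y (red dots), at 1.571 along the unit's x (green dots).
- slot_center (a point): On the fastener's axis, on the slot floor; at (-30, -55, 111) mm in the unit's frame when shut. An orange disc 100 mm across; a straight slot 40 mm wide, 16 mm deep, open at both ends, crosses it along this point's y (turns with it; z up the axis) between two half-moon lands. A fingertip in the slot 33 mm off the axis, carried round, turns it after taking up the slot's play.
- sieve: Loose round brass sieve tin, 76 mm across, 38 mm high, standing on the unit's deck beside the panel, towards the unit's +y. Origin: centre of its underside. Not to be disturbed.
- bottle: Loose pale grey, see-through wash bottle with a white cap, 64 mm across, 165 mm high, standing on the bench at one side of the unit. Origin: centre of its underside. Not to be disturbed.
- slidebox: Loose blue slide box with a white lid, 85 x 60 mm, 34 mm high, on the bench at the other side of the unit. Origin: centre of its underside. Not to be disturbed.

How it is judged:
By the outcome, as a careful person would: the job done as asked, in the order asked, and still so for the second after the job is handed in, with the robot touching nothing.
It also fails if it takes over 42 s, if anything falls off the work surface, if the arm or the gripper's body presses on something with over 40 N, if the wrist force passes 120 N, or if a joint passes its speed limit or range.

## Working session

There is one attempt and no reset: what is moved stays moved. The work goes in short steps, Python scripts to look and compute and a shell command to move; the robot and the scene stay as the last step left them, time stands still between calls to the robot, and variables do not carry over. Pictures are saved under pics/ and viewed, at most 10 in all, crops included, and the job is handed in when it is done.

```bash
mkdir -p pics; cat > h.py <<'E'
import numpy as np, cv2
from bench import sense, snapshot, calibration, hand_in
def cam(n):
    c=calibration(n); f=240/np.tan(np.radians(c["fovy"])/2)
    return f,c["cx"],c["cy"],cv2.Rodrigues(np.array(c["rvec"],float))[0],np.array(c["tvec"],float).ravel()
def cloud(n,d):
    f,cx,cy,R,t=cam(n); v,u=np.mgrid[:480,:640]
    P=np.stack([(u-cx)/f*d,(v-cy)/f*d,d],-1)
    return (P-t)@R   # R^T(P-t)
def save(n,name):
    p,d=snapshot(n); cv2.imwrite(f"pics/{name}.png",p[:,:,::-1]); np.save(f"pics/{name}.npy",d); np.save(f"pics/{name}_rgb.npy",p); return p,d
E
python3 - <<'E'
from h import *
save("top","t0"); save("side","s0")
for n in("top","side"): print(calibration(n))
s=sense(); print({k:np.round(v,3) for k,v in s.items()})
E
```

```text
{'fovy': 54.57854017172903, 'cx': 319.83672868154747, 'cy': 240.0320127262768, 'rvec': array([ 2.14305021, -2.18393109,  0.15004912]), 'tvec': array([105.29017762, 589.70909605, 959.50185933])}
{'fovy': 49.184492798197596, 'cx': 314.54606164472705, 'cy': 226.3880599223273, 'rvec': array([ 2.12603165, -0.7737886 ,  0.3648062 ]), 'tvec': array([-399.90000635,  358.20741022,  689.6708506 ])}
{'time': np.float64(0.1), 'joint_pos': array([63.634,  7.513, 85.322, -0.   , 87.261, -4.892]), 'qd': array([-0.058,  0.073, -0.092,  0.015,  0.052,  0.003]), 'joint_efforts': array([ 0.0000e+00, -5.7095e+01, -5.0194e+01, -0.0000e+00,  8.0000e-03,
        0.0000e+00]), 'tool_pos': array([219.422, 557.958, 252.338]), 'tcp_rot': array([-1.79905e+02, -8.00000e-03,  1.58526e+02]), 'ft_force': array([-0.63 ,  0.831, -0.134]), 'wrist_torque': array([ 0.015, -0.013,  0.019]), 'grip_force': np.float64(0.0), 'finger_gap': np.float64(85.3)}
```

View pics/t0.png

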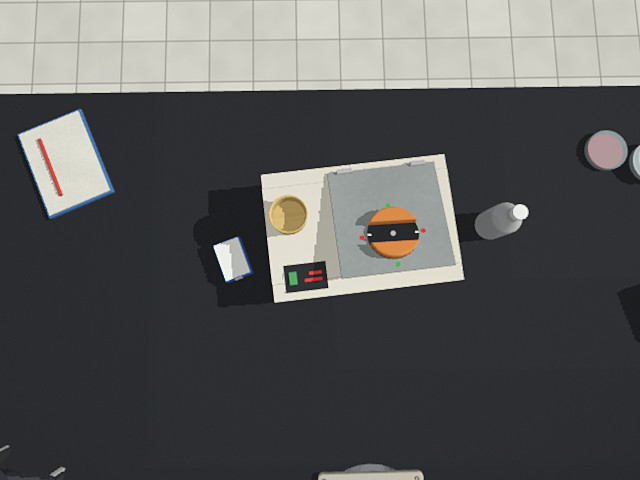

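View pics/s0.png

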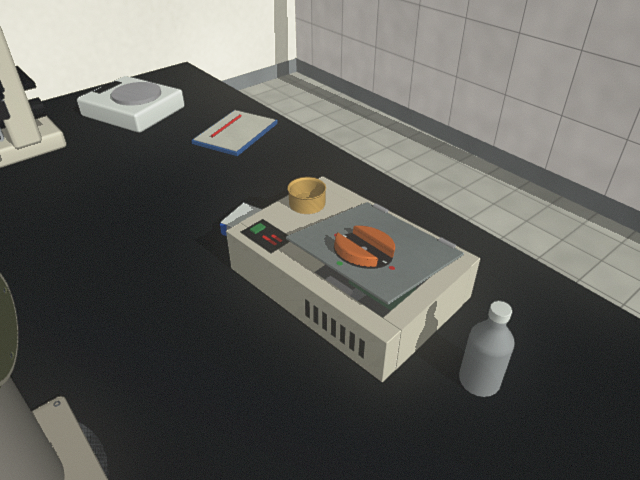

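The top view shows the unit's deck corners at about (262,175), (445,154), (464,279) and (274,302). The fastener is at (393,233) with its slot nearly along y, the sieve at (288,215), the bottle at (497,222) and the slide box at (232,260). The side view shows the panel ajar, raised at the robot's side.

```bash
cat >> h.py <<'E'
def pix2z(n,uv,z):
    f,cx,cy,R,t=cam(n); C=-R.T@t; r=R.T@np.array([(uv[0]-cx)/f,(uv[1]-cy)/f,1]); return C+r*(z-C[2])/r[2]
E
python3 - <<'E'
from h import *
p=np.load("pics/t0_rgb.npy").astype(int); d=np.load("pics/t0.npy"); W=cloud("top",d)
m=(W[...,2]>85)&(W[...,2]<112)&(d>0); m[:,:255]=0; m[:,475:]=0; m[:145]=0; m[310:]=0
m2=(W[...,2]>80)&(W[...,2]<180)&(d>0); m2[:,:255]=0; m2[:,470:]=0; m2[:145]=0;m2[310:]=0
m2=cv2.morphologyEx(m2.astype(np.uint8),cv2.MORPH_OPEN,np.ones((5,5)))
rect=cv2.minAreaRect(np.argwhere(m2)[:,::-1].astype(np.float32)); print("rect px",rect,cv2.boxPoints(rect))
C=np.array([pix2z("top",q,100) for q in [(262,175),(445,154),(464,279),(274,302)]]); print(C.round(1))
U=np.array([[130,190],[130,-190],[-130,-190],[-130,190]]);
# rigid fit
c=C[:,:2].mean(0); A=(C[:,:2]-c); H=U.T@A; th=np.arctan2(H[0,1]-H[1,0],H[0,0]+H[1,1]); R2=np.array([[np.cos(th),-np.sin(th)],[np.sin(th),np.cos(th)]])
print("unit",c,th,"res",(C[:,:2]-c-U@R2.T).round(1))
b=W[m&(p.min(-1)>200)]; print("ivory z",np.median(b[:,2]),len(b))
L=(W[...,:2]-c)@R2  # local
g=(np.abs(p[...,0]-p[...,2])<20)&(p[...,0]>90)&(p[...,0]<170)&(L[...,0]>-90)&(L[...,0]<100)&(L[...,1]>-150)&(L[...,1]<40)
X=np.c_[L[g][:,0],L[g][:,1],np.ones(g.sum())]; co,_,_,_=np.linalg.lstsq(X,W[g][:,2],rcond=None); print("panel plane",co,g.sum(),"angle",np.arctan(-co[0]))
o=(p[...,0]>150)&(p[...,0]-p[...,2]>90)&(p[...,1]<150)&(np.hypot(L[...,0]+30,L[...,1]+55)<80)
print("disc center local",L[o].min(0),L[o].max(0),"z",np.percentile(W[o][:,2],[5,50,95]))
print("bottle", W[205:240,480:525][(W[205:240,480:525,2]>60)].mean(0),"sieve",[ (W[200:230,275:303].reshape(-1,3)).mean(0)])
for q in [(423,230),(362,238),(388,205),(398,264),(393,233)]:
  print(q,L[q[1],q[0]].round(1),W[q[1],q[0]].round(1))
E
```

```text
rect px ((360.7662048339844, 227.76278686523438), (128.23326110839844, 190.7433319091797), 83.2901611328125) [[258.55634 175.22865]
 [447.99316 152.94197]
 [462.97607 280.29694]
 [273.53925 302.58362]]
[[ 719.   210.1  100. ]
 [ 757.2 -165.8  100. ]
 [ 500.3 -190.1  100. ]
 [ 462.4  187.7  100. ]]
unit [609.75918345  10.47798274] 0.09747541412412015 res [[-1.6 -2.1]
 [-0.4  0.2]
 [ 1.5  1.2]
 [ 0.6  0.7]]
ivory z 99.59718074282381 7016
panel plane [-1.82884434e-01 -6.20291612e-04  1.26633761e+02] 6721 angle 0.18088543774080496
disc center local [ -72.77395511 -118.87308895] [29.61697893  9.73915286] z [138.20142072 149.56080703 160.51171206]
bottle [ 615.78061458 -267.50191525  122.38033663] sieve [array([634.50778839, 156.58834151, 111.07449417])]
(423, 230) [ -25.4 -113.6] [ 595.5 -105.1  132.7]
(362, 238) [-27.2   6. ] [582.1  13.9 131.6]
(388, 205) [ 33.7 -55.1] [648.7 -41.1 119.4]
(398, 264) [-85.7 -54.8] [529.8 -52.4 140.4]
(393, 233) [-24.9 -54.3] [590.3 -46.  135.8]
```

The unit is at (610, 10.5) mm, turned 0.097 rad. Its edge lengths and deck height (99.6 mm) match the data given. The panel is at about 0.18 rad and the cam near 0.04. I'll go above panel_press, shut at (533, -133), with closed fingers and yaw 185.6°.

```bash
python3 -m crank '[[-5,-5,0,0,0],[-9,-9,0,-0.1,0],[-13,-13,0,-0.2,0],[-17,-16.5,0,-0.3,0],[-20,-19.5,0,-0.4,0],[-23,-22.5,0,-0.473,0],[-26.5,-25.5,0,-0.473,0],[-30,-29,0,-0.473,0],[-33,-32,0,-0.473,0],[-36.5,-35.5,0,-0.473,0],[-40,-39,0,-0.473,0],[-43.5,-42.5,0,-0.473,0],[-47,-46,0,-0.473,0],[-50,-49,0,-0.473,0],[-53,-51.5,0,-0.473,0],[-54.5,-52.8,0,-0.473,0],[-54.5,-52.8,2,-0.473,0],[-54.5,-52.8,4,-0.473,0],[-54.5,-52.8,6,-0.473,0],[-54.5,-52.8,6,-0.473,0]]' 60
```

```text
time: 2.1
tool_pos: [531.3, -131.8, 189.4]
tcp_rot: [179.8, -0.3, -174.4]
ft_force: [0.0, 0.7, -0.2]
finger_gap: 0.0
grip_force: 0.0
```

```bash
python3 -m crank '[[0,0,0.7,0,0],[0,0,1.4,0,0],[0,0,2.0,0,0],[0,0,2.5,0,0],[0,0,3.0,0,0],[0,0,3.5,0,0],[0,0,4.0,0,0],[0,0,4.4,0,0],[0,0,4.4,0,0]]'; python3 - <<'E'
from h import *
save("side","s1")
E
```

```text
time: 3.0
tool_pos: [533.3, -132.5, 148.6]
tcp_rot: [180.0, -0.0, -174.4]
ft_force: [-0.1, 0.0, 0.3]
finger_gap: 0.2
grip_force: 0.0
```

View pics/s1.png

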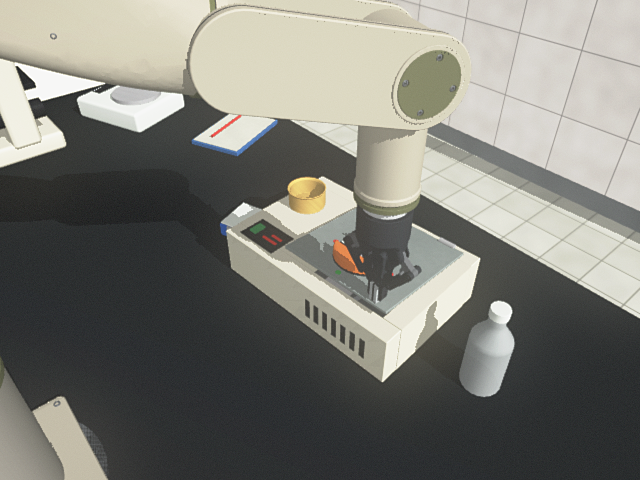

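The fingertips, at about (375,295), are on the panel corner, and the panel is already lower. I'll keep pushing until the force rises.

```bash
python3 -m crank '[[0,0,0.4,0,0],[0,0,0.8,0,0],[0,0,1.2,0,0],[0,0,1.5,0,0],[0,0,1.7,0,0],[0,0,1.9,0,0],[0,0,1.9,0,0],[0,0,1.9,0,0]]'
```

```text
time: 3.85
tool_pos: [533.6, -132.4, 130.2]
tcp_rot: [180.0, 0.0, -174.4]
ft_force: [0.1, 0.6, -0.6]
finger_gap: -0.1
grip_force: 0.0
```

```bash
for i in 1 2; do :; done; python3 -m crank '[[0,0,0.1,0,0],[0,0,0.2,0,0],[0,0,0.3,0,0],[0,0,0.4,0,0],[0,0,0.4,0,0],[0,0,0.4,0,0]]'
```

```text
time: 4.45
tool_pos: [533.7, -132.5, 127.9]
tcp_rot: [-180.0, 0.0, -174.4]
ft_force: [-6.5, 2.9, 13.1]
finger_gap: -0.3
grip_force: 7.0
```

```bash
python3 -m crank '[[0,0,0.15,0,0],[0,0,0.15,0,0],[0,0,-1,0,0],[0,0,-3,0,0],[0,0,-6,0,0],[4,-4,-8,0,0],[8,-8,-8,0,0],[12,-11,-8,0,0],[15,-11,-8,0,0],[15,-11,-8,0,0]]'; python3 - <<'E'
from h import *
save("top","t2")
p=np.load("pics/t2_rgb.npy"); cv2.imwrite("pics/t2c.png",cv2.resize(p[140:310,250:480,::-1],None,fx=3,fy=3))
E
```

```text
time: 5.45
tool_pos: [391.2, -258.4, 205.9]
tcp_rot: [-180.0, -0.1, -174.6]
ft_force: [0.7, -0.2, -0.3]
finger_gap: 0.3
grip_force: 0.0
```

View pics/t2c.png

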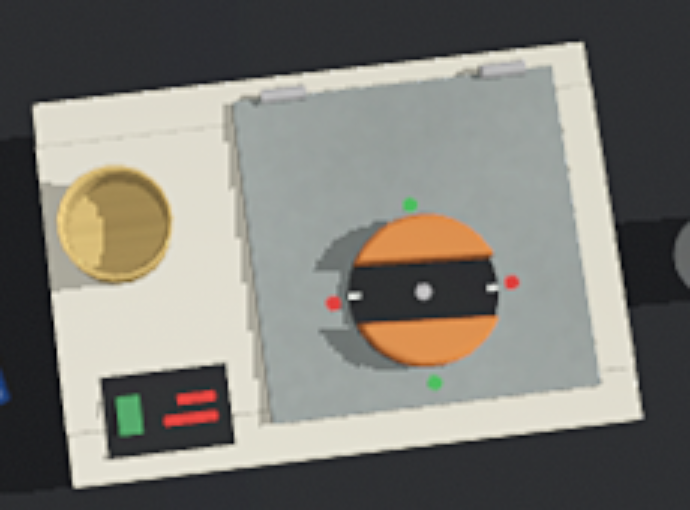

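The panel looks shut. The slot's white marks are at crop (355,296) and (492,287) and the red dots at (333,303) and (512,282), so the cam is at about 0.05 rad. I'll check the panel angle and the slot centre.

```bash
python3 - <<'E'
from h import *
c=np.array([609.8,10.5]); th=.0975; R2=np.array([[np.cos(th),-np.sin(th)],[np.sin(th),np.cos(th)]])
p=np.load("pics/t2_rgb.npy").astype(int); d=np.load("pics/t2.npy"); W=cloud("top",d); L=(W[...,:2]-c)@R2
g=(np.abs(p[...,0]-p[...,2])<20)&(p[...,0]>90)&(p[...,0]<170)&(L[...,0]>-90)&(L[...,0]<100)&(L[...,1]>-150)&(L[...,1]<40)&(abs(W[...,2]-106)<12)
X=np.c_[L[g][:,:2],np.ones(g.sum())]; co=np.linalg.lstsq(X,W[g][:,2],rcond=None)[0]; print("plane",co,g.sum())
px=lambda q:(250+(q[0]-1)/3,140+(q[1]-1)/3)
pts={}
for n,q,z in[("red-y",(512,282),106),("red+y",(333,303),106),("gr+x",(410,204),106),("gr-x",(435,382),106),("c",(424,292),112),("w-y",(492,287),112),("w+y",(355,296),112)]:
    w=pix2z("top",px(q),z); pts[n]=w; print(n,w.round(1),((w[:2]-c)@R2).round(1))
C=np.mean([pts[k][:2] for k in("red-y","red+y","gr+x","gr-x")],0); print("dots centre",C, "nominal",c+R2@[-30,-55])
a=lambda v:np.arctan2(v[1],v[0]); print("unit y dir",a((pts["red+y"]-pts["red-y"])[:2])-np.pi/2,"slot",a((pts["w+y"]-pts["w-y"])[:2])-np.pi/2)
C=(C+c+R2@[-30,-55]+pts["c"][:2])/3; print("C",C)
s=sense(); t=s["tool_pos"][:2]; y=np.radians(s["tcp_rot"][2]); T=np.array([[np.cos(y),np.sin(y)],[np.sin(y),-np.cos(y)]])
print(s["tool_pos"],s["tcp_rot"])
for k in range(0,131,10):
    phi=np.radians(k); a_=-np.pi/2+th-.05-phi; w=C+33*np.array([np.cos(a_),np.sin(a_)]); print(k,round(phi,3),w.round(1),((w-t)@T/10).round(2))
E
```

```text
plane [-1.66558863e-03 -3.25327469e-05  1.05590581e+02] 6681
red-y [ 592.  -105.8  106. ] [ -29. -114.]
red+y [580.1  13.9 106. ] [-29.2   6.3]
gr+x [646.  -39.7 106. ] [ 31.1 -53.5]
gr-x [526.4 -51.8 106. ] [-89.1 -53.9]
c [585.6 -45.8 112. ] [-29.6 -53.7]
w-y [588.1 -91.  112. ] [-31.4 -98.9]
w+y [ 5.838e+02 -1.000e-01  1.120e+02] [-26.9  -8. ]
dots centre [586.13780339 -45.85183585] nominal [585.29648865 -47.15915306]
unit y dir 0.09924709059053272 slot 0.04793988773702229
C [585.68064609 -46.27738937]
[ 393.26030658 -257.7351207   206.24225072] [-1.79984810e+02 -1.41671630e-03 -1.74587275e+02]
0 0.0 [587.2 -79.2] [-21.    15.94]
10 0.175 [581.5 -79. ] [-20.43  16.02]
20 0.349 [575.9 -77.8] [-19.88  16.19]
30 0.524 [570.6 -75.6] [-19.37  16.46]
40 0.698 [565.7 -72.5] [-18.91  16.81]
50 0.873 [561.4 -68.7] [-18.53  17.24]
60 1.047 [557.9 -64.1] [-18.22  17.72]
70 1.222 [555.2 -59. ] [-18.    18.25]
80 1.396 [553.5 -53.5] [-17.88  18.82]
90 1.571 [552.7 -47.8] [-17.85  19.39]
100 1.745 [552.9 -42.1] [-17.93  19.96]
110 1.92 [554.2 -36.5] [-18.11  20.51]
120 2.094 [556.4 -31.2] [-18.37  21.02]
130 2.269 [559.4 -26.3] [-18.73  21.47]
```

The panel plane is flat to 0.002 rad, so it is shut, and the slot centre is at (585.7, -46.3). I'll go to the slot's -y end.

```bash
python3 -m crank '[[-4,3,0,0.05,0],[-8,6,0,0.05,0],[-12,9,0,0.05,0],[-16,12,0,0.05,0],[-19,14.5,0,0.05,0],[-20.9,15.8,0,0.05,0],[-20.9,15.8,2,0.05,0],[-20.9,15.8,4,0.05,0],[-20.9,15.8,4.8,0.05,0],[-20.9,15.8,5.4,0.05,0],[-20.9,15.8,6,0.05,0],[-20.9,15.8,6.5,0.05,0],[-20.9,15.8,6.8,0.05,0],[-20.9,15.8,6.8,0.05,0]]'; python3 - <<'E'
from h import *
s=sense(); print(s["tool_pos"],s["tcp_rot"][2],s["ft_force"])
C=np.array([585.7,-46.3]); th=.0975
w0=np.array([587.2,-79.2]); y=np.radians(185.63-2.87); T=np.array([[np.cos(y),np.sin(y)],[np.sin(y),-np.cos(y)]])
for k in range(0,126,6):
    phi=np.radians(k); a_=-np.pi/2+th-.05-phi; w=C+33*np.array([np.cos(a_),np.sin(a_)]); print(k,((w-w0)@T/10).round(2),round(phi,2))
save("side","s3"); p=np.load("pics/s3_rgb.npy"); cv2.imwrite("pics/s3c.png",cv2.resize(p[170:350,260:460,::-1],None,fx=3,fy=3))
E
```

```text
time: 6.9
tool_pos: [587.4, -79.1, 138.2]
tcp_rot: [180.0, -0.0, -177.3]
ft_force: [0.4, 0.8, 0.1]
finger_gap: -0.4
grip_force: 0.0
[587.4229048  -79.07665376 138.19355054] -177.25501642245862 [0.39946626 0.77661182 0.14810751]
0 [-0.01 -0.01] 0.0
6 [0.34 0.01] 0.1
12 [0.68 0.07] 0.21
18 [1.01 0.16] 0.31
24 [1.34 0.28] 0.42
30 [1.64 0.44] 0.52
36 [1.93 0.62] 0.63
42 [2.2  0.84] 0.73
48 [2.45 1.09] 0.84
54 [2.66 1.36] 0.94
60 [2.85 1.65] 1.05
66 [3.01 1.95] 1.15
72 [3.13 2.28] 1.26
78 [3.22 2.61] 1.36
84 [3.27 2.95] 1.47
90 [3.29 3.3 ] 1.57
96 [3.27 3.64] 1.68
102 [3.22 3.98] 1.78
108 [3.13 4.32] 1.88
114 [3.01 4.64] 1.99
120 [2.85 4.95] 2.09
```

View pics/s3c.png

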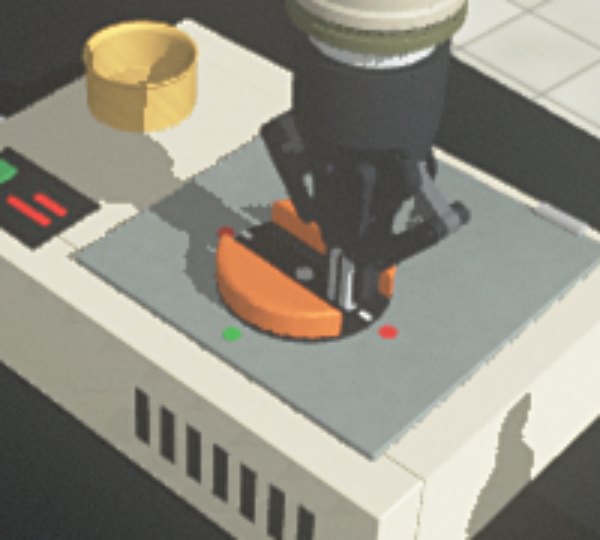

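The tips stand in the slot near its -y end, at crop (345,285), and touch nothing. Now I'll carry them round, with the tool's turn lagging the slot's play.

```bash
python3 -m crank '[[0.34,0.01,0,0,0],[0.68,0.07,0,0,0],[1.01,0.16,0,0.06,0],[1.34,0.28,0,0.17,0],[1.64,0.44,0,0.27,0],[1.93,0.62,0,0.38,0],[2.2,0.84,0,0.48,0],[2.45,1.09,0,0.59,0],[2.66,1.36,0,0.69,0],[2.85,1.65,0,0.8,0],[3.01,1.95,0,0.9,0],[3.13,2.28,0,1.01,0],[3.22,2.61,0,1.11,0],[3.27,2.95,0,1.22,0],[3.29,3.3,0,1.32,0],[3.29,3.3,0,1.32,0]]'; python3 -c "
from h import *
s=sense();print(s['tool_pos'],s['tcp_rot'],s['ft_force'],s['wrist_torque'])"
```

```text
time: 8.55
tool_pos: [553.0, -47.6, 138.7]
tcp_rot: [180.0, 0.0, 107.0]
ft_force: [0.1, 0.1, 0.3]
finger_gap: 0.2
grip_force: 0.2
[552.99168361 -47.62814017 138.70162389] [1.79974936e+02 3.57127871e-02 1.07046220e+02] [0.08554231 0.12215831 0.33045195] [-0.08705754  0.00588669  0.0219485 ]
```

```bash
python3 -m crank '[[0.16,0.05,0,0.05,0],[0.33,0.11,0,0.1,0],[0.49,0.17,0,0.15,0],[0.65,0.24,0,0.2,0],[0.65,0.24,0,0.2,0]]'; python3 -m crank '[[0.08,0.04,0,0.02,0],[0.15,0.09,0,0.04,0],[0.15,0.09,0,0.04,0]]'
```

```text
time: 9.05
tool_pos: [553.4, -40.9, 138.6]
tcp_rot: [180.0, 0.0, 95.8]
ft_force: [-0.1, -0.9, 1.7]
finger_gap: 0.2
grip_force: 0.7
time: 9.35
tool_pos: [554.2, -39.2, 138.3]
tcp_rot: [-180.0, 0.0, 93.4]
ft_force: [-0.5, -2.4, 0.0]
finger_gap: -0.4
grip_force: 1.1
```

```bash
python3 -m crank '[[0.1,0.04,0,0,0],[0.2,0.08,0,0,0],[0.3,0.12,0,0,0],[0.3,0.12,0,0,0]]'; python3 -m crank '[[0.1,0.05,0,0,0],[0.2,0.1,0,0,0],[0.3,0.15,0,0,0],[0.3,0.15,0,0,0]]';  python3 -c "
from h import *
save('top','t4'); p=np.load('pics/t4_rgb.npy'); save('side','s4'); q=np.load('pics/s4_rgb.npy')
cv2.imwrite('pics/c4.png',np.hstack([cv2.resize(x,(390,390))[:,:,::-1] for x in (p[170:300,330:460],q[190:320,300:430])]))"
```

```text
time: 9.75
tool_pos: [554.5, -38.5, 138.3]
tcp_rot: [-179.9, 0.2, 93.4]
ft_force: [-5.9, -13.6, 3.6]
finger_gap: -0.3
grip_force: 6.7
time: 10.15
tool_pos: [554.7, -38.0, 138.3]
tcp_rot: [-179.7, 0.5, 93.3]
ft_force: [-12.3, -25.1, 6.6]
finger_gap: 0.4
grip_force: 12.3
```

View pics/c4.png

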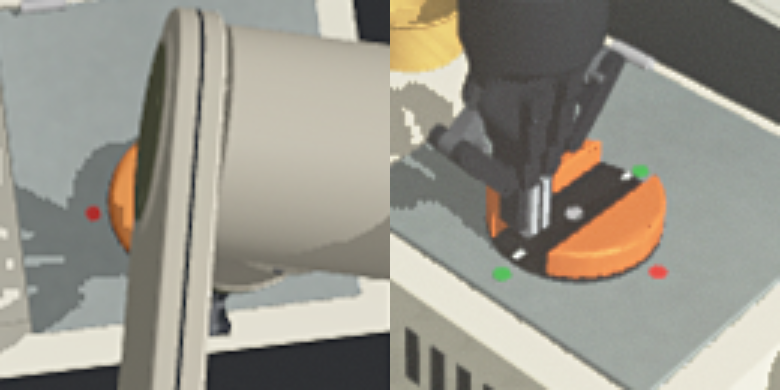

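The side crop shows the slot's white marks in line with the green dots, and the force has climbed against the hard stop (25 N). I'll back off within the slot, rise, move clear and check.

```bash
python3 -m crank '[[-0.5,-0.2,0,0,0],[-1,-0.3,0,0,0],[-1.2,-0.3,0,0,0],[-1.2,-0.3,0,0,0],[-1.2,-0.3,-1,0,0],[-1.2,-0.3,-2.5,0,0],[-1.2,-0.3,-5,0,0],[-1.2,-0.3,-8,0,0],[-5,-4,-9,0,0],[-9,-8,-9,0,0],[-13,-11,-9,0,0],[-17,-14,-9,0,0],[-20,-16,-9,0,0],[-20,-16,-9,0,0],[-20,-16,-9,0,0]]'; python3 -c "
from h import *
p,d=save('top','t5'); cv2.imwrite('pics/t5c.png',cv2.resize(p[140:310,200:540,::-1],None,fx=2.3,fy=2.3))
a=np.load('pics/t0.npy'); W=cloud('top',d); c=np.array([609.8,10.5]); th=.0975; R2=np.array([[np.cos(th),-np.sin(th)],[np.sin(th),np.cos(th)]]); L=(W[...,:2]-c)@R2; p=p.astype(int)
g=(np.abs(p[...,0]-p[...,2])<20)&(p[...,0]>90)&(p[...,0]<170)&(L[...,0]>-90)&(L[...,0]<100)&(L[...,1]>-150)&(L[...,1]<40)&(abs(W[...,2]-106)<12)
print(np.linalg.lstsq(np.c_[L[g],np.ones(g.sum())],W[g][:,2],rcond=None)[0],sense()['tool_pos'],sense()['ft_force'])"
```

```text
time: 11.75
tool_pos: [408.6, -242.9, 229.9]
tcp_rot: [179.9, 0.1, 93.2]
ft_force: [0.4, 1.0, 0.2]
finger_gap: -0.1
grip_force: 0.0
[-9.02419610e-04  5.87935371e-04  1.05613158e+02] [ 409.10180364 -242.03349918  229.58836154] [ 0.58313093  0.30194829 -0.03131948]
```

View pics/t5c.png

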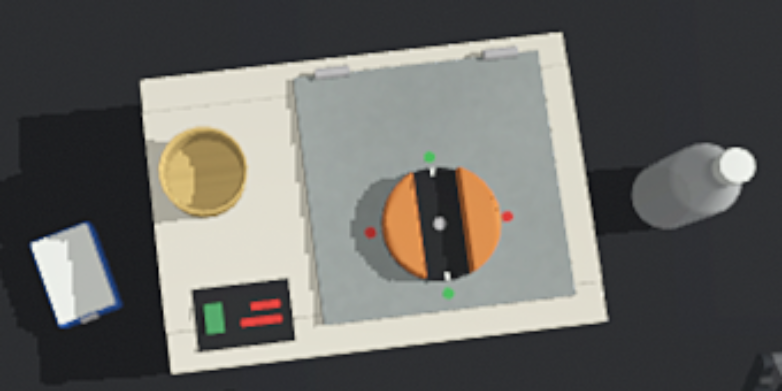

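The slot's white marks, (432,171) to (447,275), line up with the green dots, (429,157) to (448,293). The panel is flat, and the sieve, bottle and box are undisturbed.

```bash
python3 -c "
from bench import hand_in
print(hand_in())"
```

```text
the job is handed in; nothing more can be done
None
```

The panel was pushed fully shut, then the orange fastener was turned clockwise to its hard stop and the job handed in at about 12 s; the last picture showed it locked, the sieve, wash bottle and slide box undisturbed, and the arm clear.

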